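Sweep the brass chips off a stuck tray cover, then peel it off and hold it up

ROBOT

A 6-joint arm with a two-finger parallel gripper is mounted at the origin on the work surface. World frame = base frame: x ahead of the robot, y to its left, z up, the work surface at z = 0. Lengths are in m, angles in rad, forces in N, time in s.
With the tool pointing down it reaches from about 0.375 to 0.75 m from the base axis. Payload 9 kg.
Tool frame: the origin (TCP) lies at the very end of the fingers, on their centre line; the grasp point (between the pads) lies 19 mm behind it; z points along the fingers, y is the line along which they close (so a half turn about z gives the same grasp; the last joint's range is limited). The gripper opens to 85 mm and grips with 20 to 120 N. Pads are 22 mm wide; open, the fingers measure 114 mm over their backs; the gripper's body (76 mm by 85 mm) begins 54 mm behind the grasp point. The pads swing forward as they close: fully open they stand 13 mm farther back than shut.
Start: joints at [-1.55, 0.104, 0.097, 1.564, 0, 1.353], TCP at [0.142, -0.583, 0.231] pointing down, gripper open.
Joint ranges: [-2.99, 2.99], [-0.84, 1.86], [-1.1, 1.16], [-1.84, 2.11], [-1.51, 1.56], [-3.14, 3.14]. Speed limits (rad/s): [2.22, 2.22, 2.57, 3.14, 3.14, 3.14].

INTERFACE

Orientations are given as a unit quaternion [w, x, y, z].
In Python, from rig import state, capture, job_done gives the robot as it stands.
- The arm moves only by the tool jog_arm, never from a script. Its argument "rows" is a list of rows, each a list of 2 entries, a list of its own where there are three numbers: the shift along the tool's x, y, z scaled (see below), then the turn, a rotation vector about the tool's x, y, z scaled (see below). In form: [[[x, y, z], [wx, wy, wz]], ...]. A call has 1 to 10 rows; each row shifts and turns the commanded pose from where the row before left it, along the tool's axes as they then stand; what a row does not reach is not made up. The controller multiplies each number of a shift by 0.8 m and each number of a turn by pi/2 rad. A row lasts 1/8 s, in which the tool goes at most 62.5 mm and 10.7 degrees, less where a joint would pass 70% of its speed; a pose out of reach is approached as far as the arm can. A call with a number of a shift or a turn outside -1 to 1 is refused whole. A call with a gripper value outside its range is refused whole. "grip" is the opening, from 0 (shut) to 1 (fully open), set as the call begins (left out, the last holds). The fingers move at their own pace and stop on an object; "squeeze" is the grip in N (left out, the last holds). Time passes only in rows, so rows that do not move let the fingers close. It gives the time, the measured TCP pose, the force, the opening and the grip force at its end, in the units of the state.
- state(): the state, without advancing time (a new reading comes with each control period).
- capture(name): name is "scene" or "top"; returns a dict with "image" (420x560x3 uint8, blue, green, red), "mtx" (3x3 intrinsics, pixels), "k1" (the pictures are not rectified: a ray, as slopes to the right and down, at radius r is drawn at 1 + k1 r^2 times it, then the intrinsics apply), "world_from_camera" (4x4, takes a point from camera to world coordinates). Camera axes: x right, y up, looking along -z (the intrinsics and any distortion apply to the point x, -y, -z); pixel columns grow to the right and rows downward; lengths in m; the calibration is good to about 2 mm. A picture is of the moment at which its call begins. There is no depth.
- job_done(): hands the job in; it is judged then, once.
The state is a dict: "t": time; "joint_positions": joint angles; "qd": joint speeds; "joint_efforts": joint torques, N m; "position": TCP position; "tool_rot": TCP orientation; "ft_force": force on the tool from outside, world axes, zero at the start; "moment": the same for the moment, N m; "grip_width": finger opening in m; "finger_force": force on a finger pad.
Only numpy, scipy, OpenCV 4.12 (cv2) and the standard library are available. Lean on these libraries where they do the work, as an engineer would, in place of code of your own. Each camera call takes 0.05 s, during which the arm holds its last target. There are 200 camera calls.

TASK

Take the scraper block and, with it and not with the fingers, sweep the three brass chips off the white cover into the dark trough beside the trays while the cover stays seated; then stand the scraper upright on the bench, well clear of the trays and the trough. The cover is stuck on with wax, so peel it: grip the orange lug and raise that corner by about 3 cm while the opposite corner stays down on the tray, then lift the cover off and finish while holding it still and level, right side up, about 15 cm above the bench and centred over the cork mat, with nothing but the gripper carrying it. Do not disturb the jar, the bottle or the jar lid.

Things in the scene. Friction and masses are not known exactly. Their poses are not given: they have to be found in the camera images.
- stack: Fixed stack of two nested blue and grey trays, 170 (x) x 150 (y) x 45 mm high, a dark trough fixed at its +x side. Origin: centre of the underside, on the bench; x to the trough, z up. The cover lies on the rim, 45 mm up. Wax on the rim's outside, in its top 9 mm, grips the cover's skirt: about 18 N straight up, some half of that at the lug corner; it lets go where the skirt is 9 mm up.
- trough (a point): Centre of the dark steel trough's floor, 131 mm along x from the stack's origin, 4 mm above the bench. Inside it is 86 mm in x (from the trays' wall to the outer wall) by 186 mm in y; walls 26 mm high, 4 mm thick; open above, along the cover's +x edge. Axes as the stack's.
- cover_centre (a point): White formed cover, loose, about 150 g: flat plate 184 (x) x 164 (y) x 4 mm with an 11 mm deep skirt (4 mm thick) hanging outside the tray rim. This point is the centre of its flat top, 49 mm above the bench when seated; the axes are then the stack's.
- lug (a point): Grip point of the orange upright lug on the cover's (-x, -y) corner: 82 mm along -x and 72 mm along -y from cover_centre, 22 mm above the cover's top. The lug, part of the cover, is 10 mm thick, 30 mm wide and 36 mm tall; its thickness lies along the horizontal line through the cover's centre. Axes as the cover's, not the lug's.
- lug_corner (a point): Corner of the cover's top at the lug, 92 mm along -x and 82 mm along -y from cover_centre.
- far_corner (a point): Opposite corner of the cover's top, 92 mm along +x and 82 mm along +y from cover_centre.
- chip0_centre (a point): Loose brass chip, 16 x 14 x 7 mm, 13 g, lying on the cover; this point is its centre.
- chip1_centre (a point): Loose brass chip, 16 x 14 x 7 mm, 13 g, lying on the cover; this point is its centre.
- chip2_centre (a point): Loose brass chip, 16 x 14 x 7 mm, 13 g, lying on the cover; this point is its centre.
- scraper_grip (a point): Grip point of the loose scraper block, standing on the bench: black rubber foot 36 (x) x 100 (y) x 20 mm, and on it a light wooden handle 28 (x) x 60 (y) mm from 20 to 65 mm height; 200 g. This point is on the vertical axis, 45 mm above the underside. x: across the thickness, y: along the 100 mm edge.
- mat: Cork mat lying fixed on the bench, 150 x 150 x 4 mm; origin at the centre of its underside.
- jar: White jar, 74 mm across, 75 mm tall; origin at the centre of its underside. Bystander.
- oil: Brown bottle with a white cap, 52 mm across, 150 mm tall; origin at the centre of its underside. Bystander.
- jarlid: White round jar lid, 72 mm across, 14 mm thick, flat on the bench; origin at the centre of its underside. Bystander.
Mind the look-alikes: they are no part of the job. There is more than one size of the mat; the one meant has the size given above. What is shaped like the part that bears scraper_grip but turquoise is not meant.

How it is judged:
On the way, in this order (a step that is already met when the one before it is completed fails the run):
1. all three chips lie in the trough, the scraper is in the fingers, and the cover is still seated (x of chip0_centre in the frame of stack between 0.088 and 0.176 m and y of chip0_centre in the frame of stack between -0.095 and 0.095 m and height (world z) of each of chip0_centre, chip1_centre, chip2_centre below 0.03 m and x of chip1_centre in the frame of stack between 0.088 and 0.176 m and y of chip1_centre in the frame of stack between -0.095 and 0.095 m and x of chip2_centre in the frame of stack between 0.088 and 0.176 m and y of chip2_centre in the frame of stack between -0.095 and 0.095 m and contact force between the fingers and scraper above 0.5 N and z of each of lug_corner, far_corner in the frame of stack below 0.055 m), for 0.2 s.
2. the scraper stands on the bench, released, clear of the trays and the trough, the cover still seated (height (world z) of scraper_grip below 0.055 m and angle between scraper_grip's own z axis and vertical below 0.15 rad and horizontal distance between scraper_grip and stack above 0.13 m and horizontal distance between scraper_grip and trough above 0.11 m and contact force between the fingers and scraper below 0.2 N and z of each of lug_corner, far_corner in the frame of stack below 0.055 m), for 0.2 s.
3. peeling: the lug corner is more than 15 mm up while the opposite corner is less than 7 mm up (z of lug_corner in the frame of stack above 0.064 m and z of far_corner in the frame of stack below 0.056 m and contact force between the fingers and cover above 0.5 N), for 0.05 s.
At the end, for the whole second after the job is handed in: Fingers hold the cover still, touching nothing else, its centre 100 to 220 mm up and within 60 mm of over the mat's centre, level within 0.25 rad; chips in the trough; scraper released, upright (0.15 rad) on the bench, over 130 mm from the stack's origin and 110 mm from the trough's centre (horizontal distance between cover_centre and mat below 0.06 m and height (world z) of cover_centre between 0.1 and 0.22 m and angle between cover_centre's own z axis and vertical below 0.25 rad and linear speed of cover below 0.03 m/s and contact force between the fingers and cover above 0.5 N and contact force between cover and stack below 0.2 N and contact force between cover and mat below 0.2 N and contact force between each of cover, the fingers and scraper below 0.2 N and contact force between cover and jar below 0.2 N and contact force between cover and oil below 0.2 N and contact force between cover and jarlid below 0.2 N and x of chip0_centre in the frame of stack between 0.088 and 0.176 m and y of chip0_centre in the frame of stack between -0.095 and 0.095 m and height (world z) of each of chip0_centre, chip1_centre, chip2_centre below 0.03 m and x of chip1_centre in the frame of stack between 0.088 and 0.176 m and y of chip1_centre in the frame of stack between -0.095 and 0.095 m and x of chip2_centre in the frame of stack between 0.088 and 0.176 m and y of chip2_centre in the frame of stack between -0.095 and 0.095 m and height (world z) of scraper_grip below 0.055 m and angle between scraper_grip's own z axis and vertical below 0.15 rad and horizontal distance between scraper_grip and stack above 0.13 m and horizontal distance between scraper_grip and trough above 0.11 m); the arm keeps its last pose, push and grip.
It fails at once if the jar is moved more than 30 mm (distance of jar from where it was at the start of the episode above 0.03 m).
It fails at once if the bottle is moved more than 30 mm (distance of oil from where it was at the start of the episode above 0.03 m).
It fails at once if the lid is moved more than 30 mm (distance of jarlid from where it was at the start of the episode above 0.03 m).
It fails at once if the fingers push a chip (contact force between the fingers and chip0 above 0.5 N or contact force between the fingers and chip1 above 0.5 N or contact force between the fingers and chip2 above 0.5 N).
It also fails if it takes over 67 s, if anything falls off the work surface, if the arm or the gripper's body presses on something with over 40 N, if the wrist force passes 120 N, or if a joint passes its speed limit or range.

## Working session

There is one attempt and no reset: what is moved stays moved. The work goes in short steps, Python scripts to look and compute and a tool call to move; the robot and the scene stay as the last step left them, time stands still between calls to the robot, and variables do not carry over. Pictures are saved under pics/ and viewed, at most 10 in all, crops included, and the job is handed in when it is done.

Besides the shell and the picture viewer there is one more tool, called after "Request:" by a JSON object that holds its "api" and its "payload". jog_arm: Moves the arm, as the interface text tells. Its arguments: {"type":"object","properties":{"rows":{"type":"array","items":{"type":"array"}},"grip":{"type":"number"},"squeeze":{"type":"number"}},"required":["rows"]}

```bash
ls; mkdir -p pics; python3 - <<'E'
from rig import state, capture
import cv2,json,numpy as np
s=state();print({k:np.round(v,3).tolist() for k,v in s.items()})
for n in("scene","top"):
    c=capture(n);cv2.imwrite(f"pics/{n}0.png",c["image"]);np.savez(f"{n}0.npz",**c)
    print(n,c["mtx"].tolist(),c["k1"],np.round(c["world_from_camera"],3).tolist())
E
```

```text
pics
{'t': 0.0, 'joint_positions': [-1.55, 0.105, 0.097, 1.564, 0.0, 1.353], 'qd': [0.0, -0.001, 0.0, -0.001, -0.002, -0.001], 'joint_efforts': [-0.0, -55.693, 50.365, 0.017, -0.0, 0.0], 'position': [0.142, -0.583, 0.231], 'tool_rot': [-0.001, 0.993, 0.119, 0.0], 'ft_force': [-0.358, -0.326, -0.042], 'moment': [0.02, -0.018, -0.016], 'finger_force': 0.0, 'grip_width': 0.085}
scene [[413.4731771224343, 0.0, 284.62184088919787], [0.0, 413.4731771224343, 203.63697150038945], [0.0, 0.0, 1.0]] -0.02690665239822054 [[0.007, -0.597, 0.802, 1.399], [1.0, 0.011, -0.001, 0.091], [-0.008, 0.802, 0.597, 0.749], [0.0, 0.0, 0.0, 1.0]]
top [[395.4112903700161, 0.0, 274.38840816954666], [0.0, 395.4112903700161, 213.9430528970751], [0.0, 0.0, 1.0]] -0.06804569536369134 [[0.017, 0.998, -0.065, 0.432], [-1.0, 0.017, -0.002, 0.07], [-0.001, 0.065, 0.998, 1.062], [0.0, 0.0, 0.0, 1.0]]
```

View pics/scene0.png

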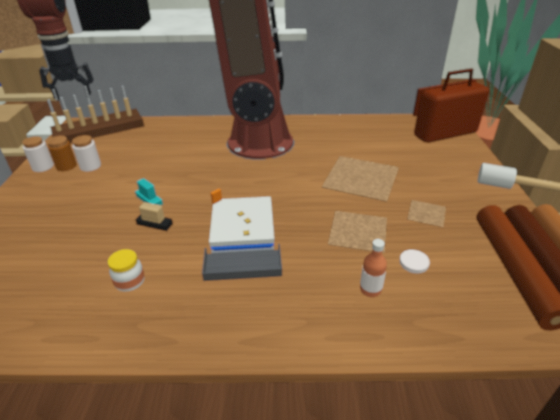

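View pics/top0.png

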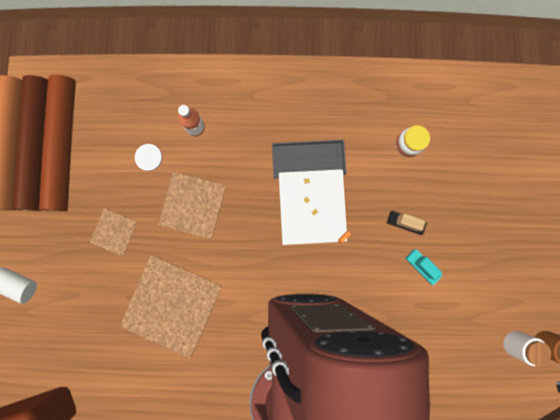

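The scene view shows the stack at (242,225) with the trough at (243,262), the orange lug at (216,195) and chips at about (243,222). The black-footed scraper is at (153,215) and its turquoise look-alike at (149,191).

In the top view:
- **Stack:** cover (313,207), trough (309,157), lug (344,237), chips (306,181), (306,200) and (314,212).
- **Scraper candidates:** wood on black at (407,222), which I choose; turquoise at (425,267), which is not meant.
- **Mats:** (192,205), (113,232) and (172,306), to be told apart by size.
- **Bystanders:** jar (415,140), bottle (190,120), lid (148,157).

```bash
cat > h.py <<'E'
import numpy as np,cv2
from scipy.spatial.transform import Rotation as R
def rays(c,uv):
    uv=np.float64(uv).reshape(-1,2);M=c["mtx"]
    d=np.c_[(uv[:,0]-M[0,2])/M[0,0],(uv[:,1]-M[1,2])/M[1,1]]
    p=d.copy()
    for _ in range(20): p=d/(1+float(c["k1"])*(p**2).sum(1,keepdims=True))
    W=c["world_from_camera"]
    return W[:3,3],np.c_[p[:,0],-p[:,1],-np.ones(len(p))]@W[:3,:3].T
def onz(c,uv,z):
    o,d=rays(c,uv);return o+d*((z-o[2])/d[:,2])[:,None]
def blobs(c,lo,hi,box,amin=8):
    h=cv2.cvtColor(c["image"],cv2.COLOR_BGR2HSV);m=cv2.inRange(h,lo,hi)
    k=np.zeros_like(m);x0,y0,x1,y1=box;k[y0:y1,x0:x1]=255
    cs,_=cv2.findContours(m&k,cv2.RETR_EXTERNAL,cv2.CHAIN_APPROX_NONE)
    return sorted([q for q in cs if len(q)>5 and cv2.contourArea(q)>amin],key=cv2.contourArea)[::-1]
def rect(c,q,z):
    P=onz(c,q.reshape(-1,2),z)[:,:2];r=cv2.minAreaRect((P*1000).astype(np.float32))
    return np.round(r[0],1),np.round(r[1],1),round(r[2],1)
E
python3 - <<'E'
from h import *
t=dict(np.load("top0.npz"));s=dict(np.load("scene0.npz"))
def show(n,c,lo,hi,box,z,k=1,amin=8):
    for q in blobs(c,lo,hi,box,amin)[:k]: print(n,rect(c,q,z))
show("cover T",t,(0,0,150),(180,50,255),(265,165,355,250),.049)
show("cover S",s,(0,0,150),(180,50,255),(200,190,285,250),.049)
show("trough T",t,(0,0,0),(180,120,90),(260,130,355,180),.03)
show("lug T",t,(5,150,150),(18,255,255),(330,225,355,250),.075)
show("lug S",s,(5,150,120),(18,255,255),(205,185,228,205),.07)
show("chips T",t,(12,60,80),(35,255,255),(285,172,340,235),.0545,4,4)
show("chips S",s,(12,60,80),(35,255,255),(220,203,270,243),.0545,4,4)
show("handle T",t,(10,40,110),(28,160,255),(392,205,430,238),.065,2)
show("foot+h T",t,(0,0,0),(180,255,60),(380,205,432,240),.02,2)
show("foot S",s,(0,0,0),(180,255,50),(130,205,180,235),.01,2)
show("mat",t,(8,40,60),(20,120,255),(155,165,230,242),.004,1)
for n,p,z in(("jar",(415,140),.075),("lid",(148,157),.014),("oilcap",(184,110),.15),("turq",(425,265),.06),("lugc",(344,237),.075)): print(n,onz(t,p,z).round(3))
a=cv2.resize(t["image"][120:290,260:450],None,fx=4,fy=4,interpolation=cv2.INTER_CUBIC)[:600,:760]
b=cv2.resize(s["image"][170:290,125:290],None,fx=4,fy=4,interpolation=cv2.INTER_CUBIC)
cv2.imwrite("pics/crop1.png",a[:600,:800]);cv2.imwrite("pics/crop2.png",b)
E
```

```text
cover T (array([519.7, -26.2]), array([186.8, 168.2]), 4.1)
cover S (array([527.4, -25.4]), array([200.2, 166.5]), 3.8)
trough T (array([682.7, -29. ]), array([202.9,  78.7]), 69.6)
lug T (array([ 440.9, -105.2]), array([14.1, 37.3]), 45.5)
lug S (array([ 440.5, -104.4]), array([72.5, 37.2]), 8.0)
chips T (array([585.1,  -9.5]), array([13. , 12.9]), 0.6)
chips T (array([504.9, -30.3]), array([10.8, 12.7]), 45.8)
chips T (array([536.3,  -9.3]), array([13.8, 11.5]), 27.2)
chips S (array([538.8,  -9.6]), array([17.3, 10.7]), 3.6)
chips S (array([589.9,  -8.8]), array([12.7, 10.3]), 3.7)
chips S (array([510.2, -29.4]), array([13.7, 13.3]), 89.0)
handle T (array([ 484.9, -275.4]), array([81.7, 97.3]), 0.8)
foot+h T (array([ 494. , -245.1]), array([26.6, 32.1]), 75.8)
foot S (array([ 485.8, -281.3]), array([100.2,  42.1]), 71.7)
mat (array([522.4, 295.2]), array([149.7, 148.2]), 76.3)
jar [[ 0.692 -0.285  0.075]]
lid [[0.649 0.416 0.014]]
oilcap [[0.735 0.29  0.15 ]]
turq [[ 0.373 -0.314  0.06 ]]
lugc [[ 0.441 -0.103  0.075]]
```

View pics/crop1.png

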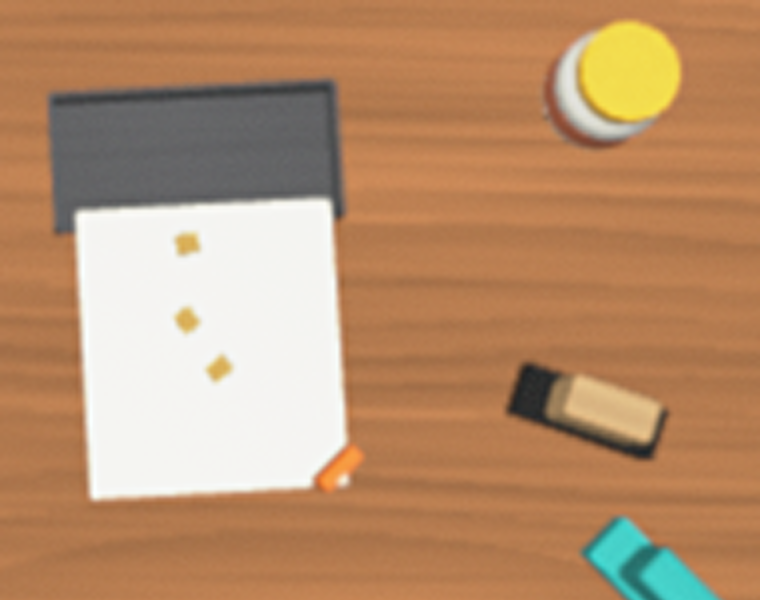

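The crop confirms the choice: wood on a black foot, with foot corners at crop (527,362), (667,408), (653,460) and (507,411). The turquoise block stays apart from it, and the lug and three chips are clear. The mat at (192,205) measures 150x148 mm, so it is the right one.

```bash
cat >> h.py <<'E'
def go(p,psi):
    """tool-frame shift (after turning) and turn, scaled, from the present pose to p, tool down with tool x at psi deg"""
    from rig import state
    s=state();q=np.array(s["tool_rot"]);A=R.from_quat(q[[1,2,3,0]])
    c,n=np.cos(np.radians(psi)),np.sin(np.radians(psi))
    B=R.from_matrix(np.array([[c,n,0],[n,-c,0],[0,0,-1.]]))
    print("t",round(s["t"],2),"pos",np.round(s["position"],4),"psi",round(np.degrees(np.arctan2(*A.as_matrix()[[1,0],0])),2),"w",round(s["grip_width"],4))
    print(" turn/",np.round((A.inv()*B).as_rotvec()/(np.pi/2),4)," then shift/",np.round(B.inv().apply(np.array(p)-s["position"])/.8,4))
E
python3 - <<'E'
from h import *
t=dict(np.load("top0.npz"));s=dict(np.load("scene0.npz"))
f=lambda a:(np.array(a)+.5)/4-.5+[260,120]
F=onz(t,f([(527,362),(667,408),(653,460),(507,411)]),.02);H=onz(t,f([(580,373),(665,410),(647,446),(563,412)]),.065)
print(F.round(4).tolist(),F.mean(0),H.round(4).tolist(),H.mean(0))
for n,P in(("F",F),("H",H)): print(n,cv2.minAreaRect((P[:,:2]*1000).astype(np.float32)))
q=blobs(s,(8,40,150),(28,190,255),(138,200,168,225));print("handle S",[rect(s,k,.065) for k in q[:2]],[cv2.boundingRect(k) for k in q[:2]])
m=F.mean(0)
go([m[0],m[1],.231],71.5)
E
```

```text
[[0.5152, -0.2392, 0.02], [0.4861, -0.3337, 0.02], [0.4513, -0.324, 0.02], [0.4824, -0.2257, 0.02]] [ 0.48372342 -0.28064756  0.02      ] [[0.5052, -0.26, 0.065], [0.4824, -0.315, 0.065], [0.4593, -0.3031, 0.065], [0.4801, -0.2489, 0.065]] [ 0.48176262 -0.28175625  0.065     ]
F ((484.0264587402344, -280.27813720703125), (103.05668640136719, 36.05944061279297), 72.46528625488281)
H ((481.28375244140625, -281.9479675292969), (60.13555908203125, 27.35036849975586), 67.54522705078125)
handle S [(array([ 496.5, -272.7]), array([99.1, 80.4]), 12.5)] [(138, 200, 30, 19)]
t 0.1 pos [ 0.1419 -0.5827  0.2306] psi 13.68 w 0.0852
 turn/ [-6.000e-04 -5.000e-04 -6.424e-01]  then shift/ [ 0.4936  0.2854 -0.0005]
```

Request:
{"api": "jog_arm", "payload": {"rows": [[[0,0,0],[0,0,-0.107]],[[0,0,0],[0,0,-0.107]],[[0,0,0],[0,0,-0.107]],[[0,0,0],[0,0,-0.107]],[[0,0,0],[0,0,-0.107]],[[0,0,0],[0,0,-0.107]],[[0.0411,0.0238,0],[0,0,0]],[[0.0411,0.0238,0],[0,0,0]],[[0.0411,0.0238,0],[0,0,0]],[[0.0411,0.0238,0],[0,0,0]]], "grip": 0.7}}

```text
t: 1.35
position: [0.2567, -0.4815, 0.2309]
tool_rot: [-0.0, 0.812, 0.584, 0.0]
ft_force: [0.2, -0.6, 0.3]
grip_width: 0.0597
finger_force: 0.0
```

Request:
{"api": "jog_arm", "payload": {"rows": [[[0.0411,0.0238,0],[0,0,0]],[[0.0411,0.0238,0],[0,0,0]],[[0.0411,0.0238,0],[0,0,0]],[[0.0411,0.0238,0],[0,0,0]],[[0.0411,0.0238,0],[0,0,0]],[[0.0411,0.0238,0],[0,0,0]],[[0.0411,0.0238,0],[0,0,0]],[[0.0411,0.0238,0],[0,0,0]],[[0,0,0],[0,0,0]],[[0,0,0],[0,0,0]]]}}

```text
t: 2.6
position: [0.4837, -0.2816, 0.2309]
tool_rot: [-0.0, 0.812, 0.584, -0.0]
ft_force: [-0.4, -0.1, -0.4]
grip_width: 0.0599
finger_force: 0.0
```

```bash
python3 -c "
from h import *
go([.483,-.281,.1],71.5)"
```

```text
t 2.6 pos [ 0.4837 -0.2816  0.2309] psi 71.48 w 0.0599
 turn/ [-0.0005  0.     -0.0002]  then shift/ [ 0.0004 -0.0011  0.1636]
```

Request:
{"api": "jog_arm", "payload": {"rows": [[[0,0,0.03],[0,0,0]],[[0,0,0.03],[0,0,0]],[[0,0,0.03],[0,0,0]],[[0,0,0.03],[0,0,0]],[[0,0,0.03],[0,0,0]],[[0,0,0.03],[0,0,0]],[[0,0,0.03],[0,0,0]],[[0,0,0.025],[0,0,0]],[[0,0,0.0161],[0,0,0]],[[0,0,0],[0,0,0]]]}}

```text
t: 3.85
position: [0.4834, -0.2814, 0.0296]
tool_rot: [-0.001, 0.812, 0.584, -0.0]
ft_force: [-1.1, -0.3, 0.1]
grip_width: 0.06
finger_force: 0.0
```

Request:
{"api": "jog_arm", "payload": {"rows": [[[0,0,0],[0,0,0]],[[0,0,0],[0,0,0]],[[0,0,0],[0,0,0]],[[0,0,0],[0,0,0]],[[0,0,0],[0,0,0]],[[0,0,0],[0,0,0]]], "grip": 0, "squeeze": 80}}

```text
t: 4.6
position: [0.4847, -0.2822, 0.0316]
tool_rot: [0.001, 0.812, 0.584, 0.0]
ft_force: [0.5, -0.0, 6.7]
grip_width: 0.0267
finger_force: 79.7
```

Request:
{"api": "jog_arm", "payload": {"rows": [[[0,0,-0.02],[0,0,0]],[[0,0,-0.03],[0,0,0]],[[0,0,-0.03],[0,0,0]],[[0,0,-0.03],[0,0,0]],[[0,0,-0.03],[0,0,0]],[[0,0,-0.02],[0,0,0]],[[0,0,0],[0,0,-0.0835]],[[0,0,0],[0,0,-0.0835]],[[0,0,0],[0,0,-0.0835]],[[0,0,0],[0,0,0]]]}}

```text
t: 5.85
position: [0.4838, -0.2814, 0.1584]
tool_rot: [-0.0, 0.682, 0.731, -0.0]
ft_force: [-0.6, 0.3, -2.7]
grip_width: 0.0271
finger_force: 78.9
```

```bash
python3 - <<'E'
from h import *
from rig import capture
go([.464,-.024,.158],94)
c=capture("scene");cv2.imwrite("pics/s1.png",cv2.resize(c["image"][100:300,80:300],None,fx=3,fy=3))
E
```

```text
t 5.85 pos [ 0.4838 -0.2814  0.1584] psi 93.95 w 0.0271
 turn/ [-0.0002 -0.0002 -0.0005]  then shift/ [ 0.3227 -0.0023  0.0005]
```

View pics/s1.png

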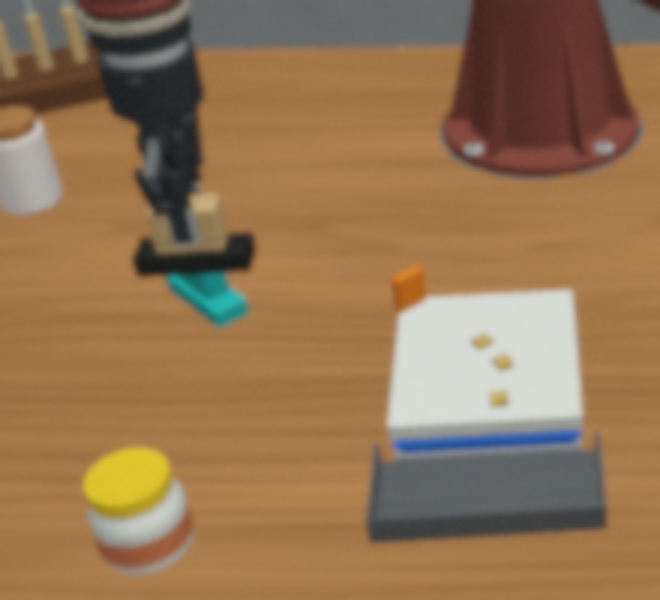

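The scraper hangs level in the fingers, with its foot at crop (195,255). The cover and chips (482,341), (502,361), (498,398) are undisturbed.

Request:
{"api": "jog_arm", "payload": {"rows": [[[0.0403,-0.0003,0],[0,0,0]],[[0.0403,-0.0003,0],[0,0,0]],[[0.0403,-0.0003,0],[0,0,0]],[[0.0403,-0.0003,0],[0,0,0]],[[0.0403,-0.0003,0],[0,0,0]],[[0.0403,-0.0003,0],[0,0,0]],[[0.0403,-0.0003,0],[0,0,0]],[[0.0403,-0.0003,0],[0,0,0]],[[0,0,0],[0,0,0]],[[0,0,0],[0,0,0]]]}}

```text
t: 7.15
position: [0.4642, -0.0248, 0.1585]
tool_rot: [0.0, 0.682, 0.731, -0.0]
ft_force: [-0.5, -0.4, -1.3]
grip_width: 0.0267
finger_force: 79.2
```

Request:
{"api": "jog_arm", "payload": {"rows": [[[0,0,0.03],[0,0,0]],[[0,0,0.03],[0,0,0]],[[0,0,0.02],[0,0,0]],[[0,0,0],[0,0,0]],[[0,0,0],[0,0,0]]]}}

```text
t: 7.78
position: [0.4645, -0.0248, 0.0953]
tool_rot: [0.001, 0.682, 0.731, 0.0]
ft_force: [-0.3, 0.7, -2.3]
grip_width: 0.027
finger_force: 79.2
```

```bash
python3 - <<'E'
from h import *
from rig import capture
go([.464,-.024,.0826],94)
c=capture("scene");d=capture("top");a=cv2.resize(c["image"][170:290,180:310],(520,480));b=cv2.resize(d["image"][130:260,260:360],(400,520))
o=np.zeros((520,800,3),np.uint8);o[:480,:400]=a[:,:400];o[:,400:]=b;cv2.imwrite("pics/s2.png",o)
E
```

```text
t 7.78 pos [ 0.4645 -0.0248  0.0953] psi 93.97 w 0.027
 turn/ [ 0.0006  0.0003 -0.0003]  then shift/ [ 0.0011 -0.0006  0.0158]
```

View pics/s2.png

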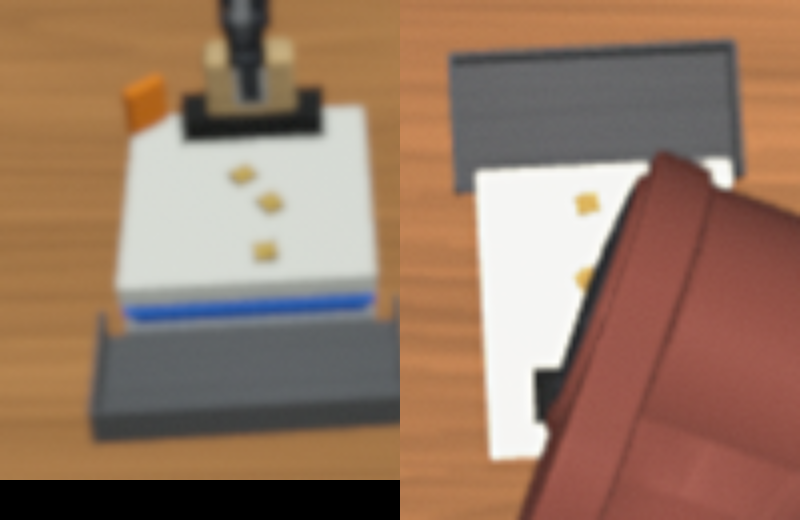

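The scraper foot stands behind all three chips and spans them in the scene crop. Chips are at (243,175), (269,203) and (265,251), foot at (183-322,120).

Request:
{"api": "jog_arm", "payload": {"rows": [[[0,0,0.008],[0,0,0]],[[0,0,0.0075],[0,0,0]],[[0,0,0],[0,0,0]],[[0,0,0],[0,0,0]]]}}

```text
t: 8.38
position: [0.464, -0.0244, 0.082]
tool_rot: [-0.0, 0.682, 0.731, -0.0]
ft_force: [-0.2, -0.2, -2.0]
grip_width: 0.0266
finger_force: 79.2
```

Request:
{"api": "jog_arm", "payload": {"rows": [[[0,0.01,0],[0,0,0]],[[0,0.0125,0],[0,0,0]],[[0,0.0125,0],[0,0,0]],[[0,0.0125,0],[0,0,0]],[[0,0.0125,0],[0,0,0]],[[0,0.0125,0],[0,0,0]],[[0,0.0125,0],[0,0,0]],[[0,0.0125,0],[0,0,0]],[[0,0.0125,0],[0,0,0]],[[0,0.0125,0],[0,0,0]]]}}

```text
t: 9.62
position: [0.5625, -0.0175, 0.082]
tool_rot: [0.0, 0.682, 0.731, -0.0]
ft_force: [-0.2, 0.2, -2.8]
grip_width: 0.0268
finger_force: 79.2
```

Request:
{"api": "jog_arm", "payload": {"rows": [[[0,0.0125,0],[0,0,0]],[[0,0.0125,0],[0,0,0]],[[0,0.0125,0],[0,0,0]],[[0,0.0125,0],[0,0,0]],[[0,0.005,0],[0,0,0]],[[0,0,0],[0,0,0]],[[0,0,0],[0,0,0]],[[0,0,0],[0,0,0]]]}}

```text
t: 10.62
position: [0.6055, -0.0145, 0.0821]
tool_rot: [0.0, 0.682, 0.731, -0.0]
ft_force: [0.2, -0.9, -2.7]
grip_width: 0.0272
finger_force: 79.2
```

```bash
python3 - <<'E'
from h import *
from rig import capture
go([.464,-.024,.0826],94)
c=capture("scene");d=capture("top");a=cv2.resize(c["image"][180:290,190:290],(400,440));b=cv2.resize(d["image"][130:260,260:360],(400,520))
o=np.zeros((520,800,3),np.uint8);o[:440,:400]=a;o[:,400:]=b;cv2.imwrite("pics/s3.png",o)
E
```

```text
t 10.62 pos [ 0.6055 -0.0145  0.0821] psi 94.0 w 0.0272
 turn/ [-0.      0.0001  0.    ]  then shift/ [ 0.0005 -0.1773 -0.0007]
```

View pics/s3.png

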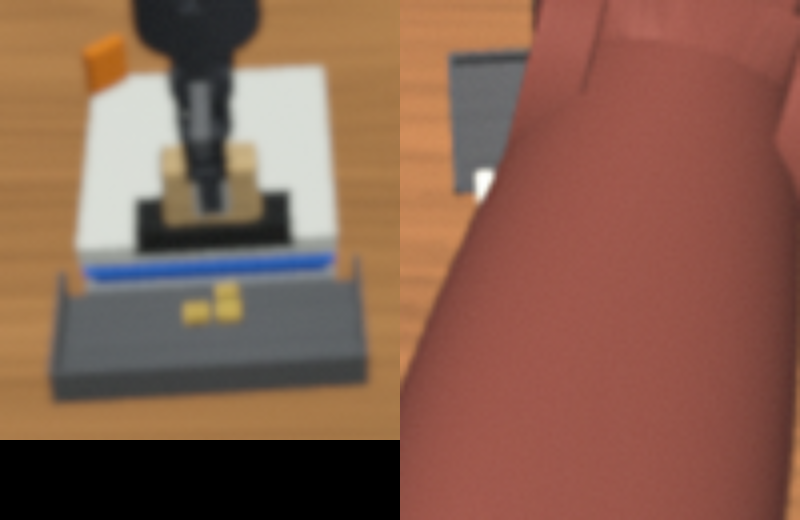

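All three chips lie in the trough at crop (196,313), (228,290) and (228,310), and the cover is still seated. Next I stand the scraper back to the right.

Request:
{"api": "jog_arm", "payload": {"rows": [[[0,0,-0.03],[0,0,0]],[[0,0,-0.03],[0,0,0]],[[0,0,-0.03],[0,0,0]],[[-0.035,-0.012,0],[0,0,0]],[[-0.035,-0.012,0],[0,0,0]],[[-0.035,-0.012,0],[0,0,0]],[[-0.035,-0.012,0],[0,0,0]],[[-0.035,-0.012,0],[0,0,0]],[[-0.035,-0.012,0],[0,0,0]],[[-0.035,-0.012,0],[0,0,0]]]}}

```text
t: 11.98
position: [0.552, -0.2156, 0.1541]
tool_rot: [0.0, 0.682, 0.731, 0.0]
ft_force: [1.1, -0.4, -2.7]
grip_width: 0.0269
finger_force: 79.4
```

Request:
{"api": "jog_arm", "payload": {"rows": [[[-0.035,-0.015,0],[0,0,0]],[[-0.035,-0.015,0],[0,0,0]],[[0,-0.015,0],[0,0,0]],[[0,0,0],[0,0,0]],[[0,0,0],[0,0,0]]]}}

```text
t: 12.6
position: [0.5207, -0.2723, 0.1542]
tool_rot: [0.0, 0.682, 0.732, 0.0]
ft_force: [0.2, -0.0, -2.1]
grip_width: 0.0268
finger_force: 79.3
```

```bash
python3 - <<'E'
from h import *
from rig import capture
go([.5,-.27,.032],94)
t=capture("top");s=capture("scene");Ri=np.array([[.9976,.0698],[-.0698,.9976]])
for c,b in((t,(270,140,348,172)),(s,(203,242,282,275))):
  for q in blobs(c,(12,60,80),(35,255,255),b,3):
    p=onz(c,q.reshape(-1,2).mean(0),.011)[0,:2]; print(q.reshape(-1,2).mean(0).round(1),cv2.contourArea(q),p.round(4),"stack",(Ri@(p-[.5205,-.026])).round(4))
E
```

```text
t 12.6 pos [ 0.5207 -0.2723  0.1542] psi 94.05 w 0.0268
 turn/ [0.0002 0.0001 0.0006]  then shift/ [ 0.0047 -0.0256  0.1527]
[285.  146.9] 82.5 [0.6822 0.046 ] stack [0.1663 0.0606]
[307.6 166.2] 78.0 [ 0.6306 -0.0156] stack [0.1105 0.0027]
[346.2 154.8] 47.5 [ 0.6637 -0.1196] stack [ 0.1363 -0.1034]
[243.2 256.3] 98.0 [ 0.6324 -0.0159] stack [0.1123 0.0023]
[205.  251.9] 66.5 [ 0.6147 -0.1163] stack [ 0.0876 -0.0967]
[279.4 252.6] 51.5 [0.6199 0.0766] stack [0.1064 0.0954]
```

Request:
{"api": "jog_arm", "payload": {"rows": [[[0,0,0.03],[0,0,0]],[[0,0,0.03],[0,0,0]],[[0,0,0.03],[0,0,0]],[[0,0,0.03],[0,0,0]],[[0,0,0.02],[0,0,0]],[[0,0,0.008],[0,0,0]],[[0,0,0.004],[0,0,0]],[[0,0,0],[0,0,0]],[[0,0,0],[0,0,0]]]}}

```text
t: 13.82
position: [0.5208, -0.2734, 0.0332]
tool_rot: [0.001, 0.682, 0.731, -0.0]
ft_force: [-0.4, -0.1, -2.3]
grip_width: 0.0271
finger_force: 79.3
```

Request:
{"api": "jog_arm", "payload": {"rows": [[[0,0,0.001],[0,0,0]],[[0,0,0.001],[0,0,0]],[[0,0,0],[0,0,0]],[[0,0,0],[0,0,0]]]}}

```text
t: 14.32
position: [0.5206, -0.2733, 0.0317]
tool_rot: [0.0, 0.682, 0.731, -0.0]
ft_force: [-2.4, 1.9, 5.7]
grip_width: 0.0271
finger_force: 80.3
```

Contact with the bench. I release and rise.

Request:
{"api": "jog_arm", "payload": {"rows": [[[0,0,0],[0,0,0]],[[0,0,0],[0,0,0]],[[0,0,0],[0,0,0]],[[0,0,0],[0,0,0]],[[0,0,0],[0,0,0]]], "grip": 0.75}}

```text
t: 14.95
position: [0.5204, -0.2731, 0.0308]
tool_rot: [0.0, 0.682, 0.731, -0.0]
ft_force: [-0.3, -0.4, -0.1]
grip_width: 0.0639
finger_force: 0.0
```

Request:
{"api": "jog_arm", "payload": {"rows": [[[0,0,-0.02],[0,0,0]],[[0,0,-0.03],[0,0,0]],[[0,0,-0.03],[0,0,0]],[[0,0,-0.03],[0,0,0]],[[0,0,-0.03],[0,0,0]],[[0,0,-0.03],[0,0,0]],[[0,0,0],[0,0,-0.11]],[[0,0,0],[0,0,-0.11]],[[0,0,0],[0,0,-0.11]],[[0,0,0],[0,0,-0.1287]]]}}

```text
t: 16.2
position: [0.5205, -0.2732, 0.1682]
tool_rot: [0.001, 0.384, 0.923, -0.0]
ft_force: [-0.6, -0.4, 0.1]
grip_width: 0.0643
finger_force: 0.0
```

```bash
python3 - <<'E'
from h import *
from rig import capture
go([.4415,-.1045,.16],135.3)
s=capture("scene");t=capture("top")
cv2.imwrite("pics/s4.png",cv2.resize(s["image"][150:300,110:300],(760,600)))
for n,c,b,z in(("T",t,(330,225,355,250),.085),("S",s,(205,185,228,205),.07)):
  q=blobs(c,(5,150,120),(18,255,255),b); print(n,rect(c,q[0],z) if q else None)
E
```

```text
t 16.2 pos [ 0.5205 -0.2732  0.1682] psi 134.79 w 0.0643
 turn/ [ 0.      0.0008 -0.0056]  then shift/ [0.2186 0.0804 0.0102]
T (array([ 441.4, -102.8]), array([12.2, 36.9]), 45.5)
S (array([ 441.8, -103.4]), array([74.3, 37.3]), 12.0)
```

View pics/s4.png

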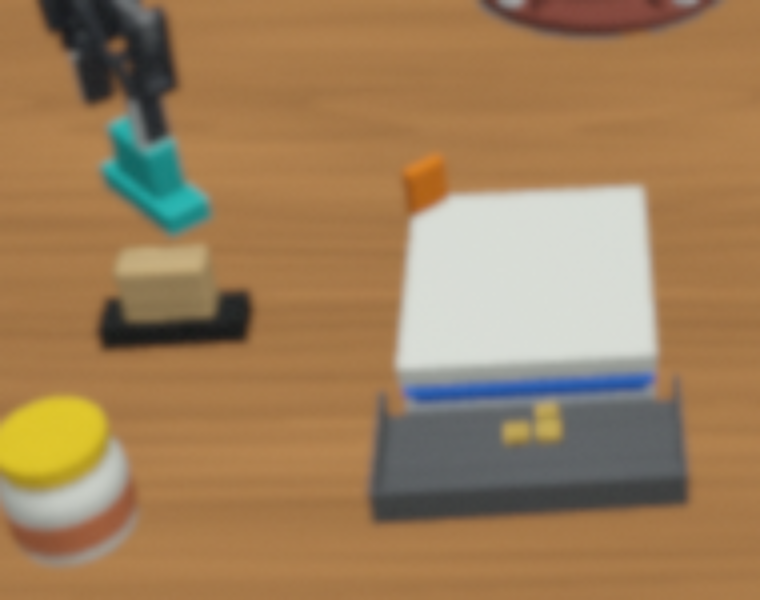

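The scraper stands upright at crop (175,300), released. The chips are in the trough at (516,432), (547,411) and (547,428), and the cover is seated with the lug at (425,183). I go to the lug.

Request:
{"api": "jog_arm", "payload": {"rows": [[[0,0,0],[0,0,-0.0056]],[[0.0364,0.0137,0],[0,0,0]],[[0.0364,0.0137,0],[0,0,0]],[[0.0364,0.0137,0],[0,0,0]],[[0.0364,0.0137,0],[0,0,0]],[[0.0364,0.0137,0],[0,0,0]],[[0.0364,0.0137,0],[0,0,0]],[[0,0,0],[0,0,0]],[[0,0,0.03],[0,0,0]],[[0,0,0],[0,0,0]]]}}

```text
t: 17.55
position: [0.4428, -0.103, 0.1417]
tool_rot: [-0.001, 0.384, 0.923, 0.0]
ft_force: [0.5, 0.3, 0.1]
grip_width: 0.0642
finger_force: 0.0
```

```bash
python3 - <<'E'
from h import *
go([.4425,-.1035,.055],135.3)
E
```

```text
t 17.55 pos [ 0.4428 -0.103   0.1417] psi 134.84 w 0.0642
 turn/ [-0.0005 -0.0013 -0.0052]  then shift/ [-1.000e-04 -7.000e-04  1.083e-01]
```

Request:
{"api": "jog_arm", "payload": {"rows": [[[0,0,0.025],[0,0,0]],[[0,0,0.025],[0,0,0]],[[0,0,0.025],[0,0,0]],[[0,0,0.018],[0,0,0]],[[0,0,0.0142],[0,0,0]],[[0,0,0],[0,0,0]],[[0,0,0],[0,0,0]]]}}

```text
t: 18.42
position: [0.4438, -0.1032, 0.0576]
tool_rot: [0.0, 0.383, 0.924, -0.0]
ft_force: [-0.2, 0.4, 0.5]
grip_width: 0.0643
finger_force: 0.0
```

Request:
{"api": "jog_arm", "payload": {"rows": [[[0,0,0],[0,0,0]],[[0,0,0],[0,0,0]],[[0,0,0],[0,0,0]],[[0,0,0],[0,0,0]],[[0,0,0],[0,0,0]],[[0,0,0],[0,0,0]],[[0,0,0],[0,0,0]],[[0,0,0],[0,0,0]]], "grip": 0, "squeeze": 110}}

```text
t: 19.42
position: [0.4433, -0.1034, 0.0576]
tool_rot: [0.0, 0.383, 0.924, -0.001]
ft_force: [-5.3, -2.4, 6.6]
grip_width: 0.008
finger_force: 107.9
```

Request:
{"api": "jog_arm", "payload": {"rows": [[[0,0,-0.0035],[0.0078,0,0]],[[0,0,-0.0035],[0.0078,0,0]],[[0,0,-0.0035],[0.0078,0,0]],[[0,0,-0.0035],[0.0078,0,0]],[[0,0,-0.0035],[0.0078,0,0]],[[0,0,-0.0035],[0.0078,0,0]],[[0,0,-0.0035],[0.0078,0,0]],[[0,0,-0.0035],[0.0078,0,0]],[[0,0,0],[0,0,0]],[[0,0,0],[0,0,0]]]}}

```text
t: 20.68
position: [0.4453, -0.1017, 0.0801]
tool_rot: [-0.018, 0.382, 0.923, -0.045]
ft_force: [5.2, 5.9, -5.1]
grip_width: 0.0082
finger_force: 108.0
```

Request:
{"api": "jog_arm", "payload": {"rows": [[[0,0,-0.0035],[0.0078,0,0]],[[0,0,-0.0035],[0.0078,0,0]],[[0,0,-0.0035],[0.0078,0,0]],[[0,0,0],[0,0,0]],[[0,0,0],[0,0,0]]]}}

```text
t: 21.3
position: [0.446, -0.101, 0.0883]
tool_rot: [-0.025, 0.382, 0.922, -0.061]
ft_force: [5.9, 5.7, -5.2]
grip_width: 0.0083
finger_force: 108.0
```

```bash
python3 - <<'E'
from h import *
from rig import capture
s=capture("scene");cv2.imwrite("pics/s5.png",cv2.resize(s["image"][170:280,190:300],(600,600)))
E
```

```text
(no output)
```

View pics/s5.png

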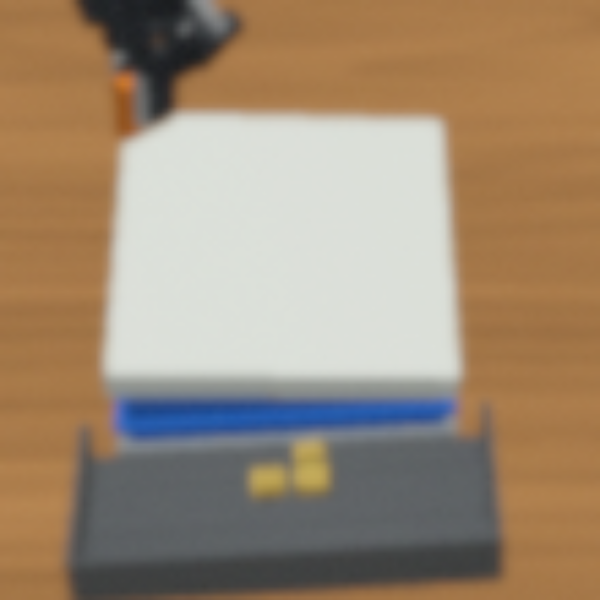

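The lug side is raised, with more blue wall showing at left (160,415) than at right (440,408), while the far corner at (460,380) is still down. I peel a little more and then lift straight up.

Request:
{"api": "jog_arm", "payload": {"rows": [[[0,0,-0.0035],[0.0078,0,0]],[[0,0,-0.0035],[0.0078,0,0]],[[0,0,-0.0035],[0.0078,0,0]],[[0,-0.0006,-0.0037],[0,0,0]],[[0,-0.0006,-0.0037],[0,0,0]],[[0,-0.0006,-0.0037],[0,0,0]],[[0,-0.0006,-0.0037],[0,0,0]],[[0,-0.0006,-0.0037],[0,0,0]],[[0,-0.0006,-0.0037],[0,0,0]],[[0,0,0],[0,0,0]]]}}

```text
t: 22.6
position: [0.446, -0.1008, 0.1144]
tool_rot: [-0.032, 0.382, 0.92, -0.079]
ft_force: [0.1, 0.0, -2.4]
grip_width: 0.008
finger_force: 108.6
```

Request:
{"api": "jog_arm", "payload": {"rows": [[[0,-0.002,-0.012],[0,0,0]],[[0,-0.002,-0.012],[0,0,0]],[[0,-0.003,-0.02],[0,0,0]],[[0,-0.003,-0.02],[0,0,0]],[[0,0,0],[-0.022,0,0]],[[0,0,0],[-0.022,0,0]],[[0,0,0],[-0.022,0,0]],[[0,0,0],[-0.022,0,0]],[[0,0,0],[-0.021,0,0]],[[0,0,0],[0,0,0]]]}}

```text
t: 23.85
position: [0.4461, -0.1004, 0.1659]
tool_rot: [0.0, 0.384, 0.924, 0.0]
ft_force: [-0.0, -0.2, -1.6]
grip_width: 0.008
finger_force: 108.6
```

```bash
python3 - <<'E'
from h import *
from rig import capture
go([.445,.217,.157],135.3)
s=capture("scene");cv2.imwrite("pics/s6.png",cv2.resize(s["image"][120:290,180:320],(560,600)))
E
```

```text
t 23.85 pos [ 0.4461 -0.1004  0.1659] psi 134.89 w 0.008
 turn/ [ 0.0002  0.0002 -0.0045]  then shift/ [0.2801 0.281  0.0111]
```

View pics/s6.png

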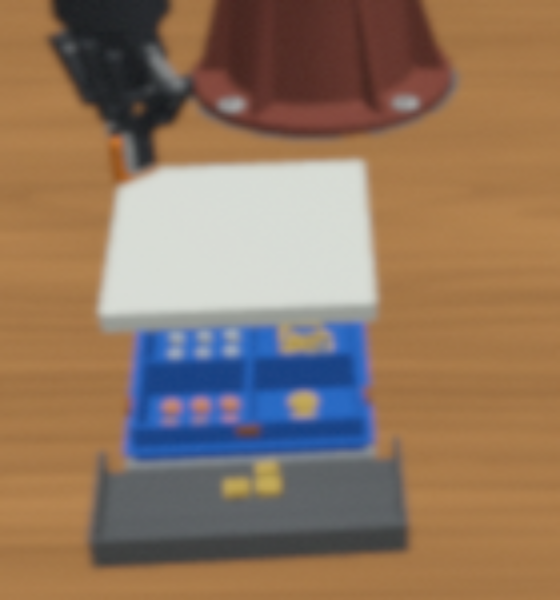

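The cover is free and level above the open trays, at crop (240,240), and the chips are still in the trough at (250,480). I carry it to the mat.

Request:
{"api": "jog_arm", "payload": {"rows": [[[0.01,0.01,0],[0,0,0]],[[0.02,0.02,0],[0,0,0]],[[0.02,0.02,0],[0,0,0]],[[0.02,0.02,0],[0,0,0]],[[0.02,0.02,0],[0,0,0]],[[0.02,0.02,0],[0,0,0]],[[0.02,0.02,0],[0,0,0]],[[0.02,0.02,0],[0,0,0]],[[0.02,0.02,0],[0,0,0]],[[0.02,0.02,0],[0,0,0]]]}}

```text
t: 25.15
position: [0.4462, 0.1166, 0.1658]
tool_rot: [-0.0, 0.383, 0.924, -0.0]
ft_force: [-0.2, 0.3, -1.3]
grip_width: 0.0079
finger_force: 108.6
```

Request:
{"api": "jog_arm", "payload": {"rows": [[[0.02,0.02,0],[0,0,0]],[[0.02,0.02,0],[0,0,0]],[[0.02,0.02,0],[0,0,0]],[[0.02,0.02,0],[0,0,0]],[[0.01,0.01,0.003],[0,0,0]],[[0,0,0.003],[0,0,0]],[[0,0,0],[0,0,0]],[[0,0,0],[0,0,0]],[[0,0,0],[0,0,0]],[[0,0,0],[0,0,0]]]}}

```text
t: 26.4
position: [0.4468, 0.2165, 0.1611]
tool_rot: [0.0, 0.383, 0.924, -0.0]
ft_force: [-0.0, 0.5, -2.7]
grip_width: 0.0083
finger_force: 108.6
```

```bash
python3 - <<'E'
from h import *
from rig import capture,state
go([.445,.217,.157],135.3)
s=capture("scene");t=capture("top");o=np.zeros((420,780,3),np.uint8);o[:,:400]=t["image"][:,100:500];o[:,400:]=s["image"][:,100:480];cv2.imwrite("pics/s7.png",o)
for n,c,b in(("S",s,(290,120,440,260)),("T",t,(130,120,270,280))):
  q=blobs(c,(0,0,130),(180,40,255),b,500); print(n,[rect(c,k,.155) for k in q[:2]])
print(np.abs(state()["qd"]).max())
E
```

```text
t 26.4 pos [0.4468 0.2165 0.1611] psi 134.93 w 0.0083
 turn/ [-0.0002  0.0001 -0.0041]  then shift/ [ 0.002  -0.0011  0.0051]
S [(array([536.7, 292.1]), array([204.9, 167. ]), 3.4)]
T [(array([584.2, 289.4]), array([239.9, 124.2]), 64.3)]
0.0016121211169142285
```

View pics/s7.png

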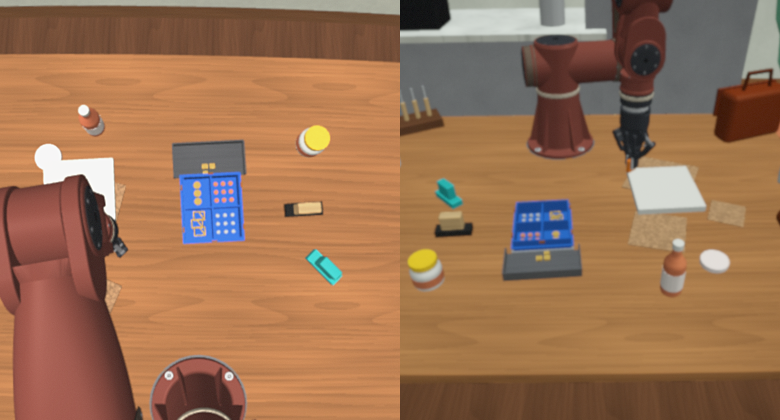

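The picture shows the cover level over the mat, centre about (0.53, 0.29) against the mat's (0.522, 0.295). The chips are in the trough at top (207,168), the scraper is standing at (303,209), and jar, bottle and lid are in place.

```bash
python3 -c "
from rig import job_done
print(job_done())"
```

```text
the job is handed in; nothing more can be done
None
```

The job is handed in (no verdict came back): the chips are in the trough, the scraper stands upright clear of the trays, and the gripper holds the peeled cover level about 15 cm up, roughly 1 cm off the mat's centre.

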